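# Load the laser-cart spares into their inspection fixtures

### The job

Load the delivered spare parts into their inspection fixtures. Drop the castor wheel's spindle into the slotted cheeks of the run-out stand until both ends rest on the slot bottoms, with the wheel about midway between the cheeks; stand the emergency-stop button upright in the black cup of the switch tester; and stand each lens barrel upright, set down gently, in the light seat whose cup has the colour of its band. Do not knock over the solvent bottle.

Things in the scene. Friction and masses are not known exactly. Their poses are not given: they have to be found in the camera images.
- castor_wheel: Dark castor wheel, 100 mm diameter, 32 mm wide, grey hub discs, 0.34 kg, on a fixed steel spindle 12 mm thick, 130 mm long; hub bosses 32 mm across stand out 6 mm each side. Origin: wheel centre; y along the spindle (ends alike). Starts on its tyre in a foam chock 124 x 62 x 22 mm, spindle level, centre 65 mm up. Pinch across the width near the tyre's top, fingertips above the bosses.
- spin_stand: Run-out stand, fixed: grey base 8 mm thick, two steel cheeks 56 mm wide, at y = +-42 to +-50 mm. Open slots at x = 0: bottom 60 mm up, 15 mm wide, from 71 mm flaring to 32 mm at the mouth, 82 mm up. Seated wheel: centre 66 mm up, spindle along y. Dial indicator at x = 67 to 125 mm, 75 mm high. Base x -55 to 130, y +-58 mm. Origin on the bench midway between the slots, z up.
- estop_button: Emergency-stop button standing upright, 70 mm tall, 0.11 kg: red mushroom head 40 mm in diameter (44 to 70 mm above its underside, full width from 47 to 64 mm) over a thin yellow ring 48 mm in diameter (33 to 36 mm) and a round black body 36 mm in diameter. Origin at the centre of its underside, z up; yaw does not matter.
- switch_tester: Switch tester, fixed: white box 100 x 130 x 28 mm (x +-50, y -87 to +43 mm) with three small lamps 5 mm high at y = -66 mm and a round black cup: outside 66 mm, bore 54 mm, rim top 40 mm above the bench, dark floor 28 mm above the bench. Origin on the bench under the centre of the cup, z up.
- blue_lens: Lens barrel of the laser handpiece, blue band round its top: upright black cylinder 38 mm in diameter and 78 mm tall, dark glass facing up, about 0.16 kg. Origin at the centre of its underside, z up along the barrel; round, so yaw does not matter.
- orange_lens: Lens barrel of the laser handpiece, orange band round its top: upright black cylinder 38 mm in diameter and 62 mm tall, dark glass facing up, about 0.16 kg. Origin at the centre of its underside, z up along the barrel; round, so yaw does not matter.
- blue_seat: Light seat, fixed: grey block 96 x 96 x 28 mm whose top carries a round blue cup (outside 66 mm, bore 54 mm, rim 12 mm high, so its top is 40 mm above the bench) with a white lit floor 28 mm above the bench. Origin on the bench under the centre of the cup, z up; yaw does not matter.
- orange_seat: Light seat, fixed: grey block 96 x 96 x 28 mm whose top carries a round orange cup (outside 66 mm, bore 54 mm, rim 12 mm high, so its top is 40 mm above the bench) with a white lit floor 28 mm above the bench. Origin on the bench under the centre of the cup, z up; yaw does not matter.
- solvent_bottle: Small white solvent bottle with a blue cap, 42 mm in diameter and 105 mm tall, loose on the bench among the fixtures; not part of the job. Origin at the centre of its underside, z up.
Things that resemble listed ones, but are neither listed nor needed, are in the scene too. Of the things like the estop_button, leave any that is pink or turquoise; of the rest the smaller one is meant.

How it is judged:
By the outcome, as a careful person would: the job done as asked, in the order asked, and still so for the second after the job is handed in, with the robot touching nothing.
It also fails if it takes over 106 s, if anything falls off the work surface, if the arm or the gripper's body presses on something with over 40 N, if the wrist force passes 120 N, or if a joint passes its speed limit or range.

### The arm

A 6-joint arm with a two-finger parallel gripper is mounted at the origin on the work surface. World frame = base frame: x ahead of the robot, y to its left, z up, the work surface at z = 0. Lengths are in m, angles in rad, forces in N, time in s.
With the tool pointing down it reaches from about 0.3 to 0.95 m from the base axis. Payload 3.1 kg.
Tool frame: the origin (TCP) lies between the finger pads; the fingertips stand 25 mm ahead of it and the grasp point (between the pads) lies 6 mm ahead of it (arm.nose_length is the distance from the TCP to the fingertips, in m); z points along the fingers, y is the line along which they close (so a half turn about z gives the same grasp; the last joint's range is limited). The gripper opens to 85 mm and grips with 20 to 120 N. Pads are 22 mm wide; open, the fingers measure 114 mm over their backs; the gripper's body (76 mm by 85 mm) begins 54 mm behind the grasp point. The pads swing forward as they close: fully open they stand 13 mm farther back than shut.
Start: joints at [-1.287, 0.308, 1.634, -0, 1.2, -0.07], TCP at [0.217, -0.586, 0.256] pointing down, gripper open.
Joint ranges: [-3.06, 3.06], [-0.79, 1.96], [0.05, 2.63], [-1.19, 4.34], [0.05, 2.64], [-2.94, 2.94]. Speed limits (rad/s): [2.79, 2.79, 3.14, 3.14, 3.14, 3.14].

### API

Orientations are given as a unit quaternion [x, y, z, w].
In Python, from cell import arm gives the robot as it stands.
- The arm moves only by the tool step_arm, never from a script. Its argument "series" is a list of rows, each a list of 7 numbers: the closure, from 0 (fully open) to 1 (shut), then the shift along the tool's x, y, z in mm, then the turn, a rotation vector about the tool's x, y, z in degrees. In form: [[claw, x, y, z, wx, wy, wz], ...]. A call has 1 to 10 rows; each row is the pose to reach, as a shift and turn from the pose commanded when the call began, along the tool's axes at that moment; what a row does not reach only later rows make up. A row lasts 1/10 s, in which the tool goes at most 50 mm and 8.59 degrees, less where a joint would pass 70% of its speed; a pose out of reach is approached as far as the arm can. A call with a gripper value outside its range is refused whole. The fingers move at their own pace and stop on an object; "squeeze" is the grip in N (left out, the last holds). Time passes only in rows, so rows that repeat a pose let the fingers close. It gives the time, the measured TCP pose, the force, the opening and the grip force at its end, in the units of the state.
- arm.read_state(): the state, without advancing time (a new reading comes with each control period).
- arm.read_camera(name): name is "scene" or "top" or "wrist"; returns (picture, depth): 384x512x3 uint8, red, green, blue; 384x512 float32, m along the optical axis (not along the pixel's ray), 0 where there is no reading.
- arm.calibration(name): a dict with "fx", "fy", "cx", "cy" (pixels), "R" (3x3) and "t" (3): a world point X has camera coordinates R X + t. Camera axes: x right, y down, z forward; pixel columns grow to the right and rows downward; lengths in m; the calibration is good to about 2 mm. A picture is of the moment at which its call begins: read the wrist's pose just before it. calibration takes no time and is no camera call; for the wrist camera it gives the pose at the moment of the call.
- arm.finish_job(): hands the job in; it is judged then, once.
The state is a dict: "time_s": time; "joint_pos": joint angles; "qd": joint speeds; "joint_torque": joint torques, N m; "tcp_pos": TCP position; "eef_rot": TCP orientation; "wrist_force": force on the tool from outside, world axes, zero at the start; "ft_torque": the same for the moment, N m; "finger_gap": finger opening in m; "grasp_force": force on a finger pad.
Only numpy, scipy, OpenCV 4.12 (cv2) and the standard library are available. Lean on these libraries where they do the work, as an engineer would, in place of code of your own. Each camera call takes 0.05 s, during which the arm holds its last target. There are 200 camera calls.

## Working session

There is one attempt and no reset: what is moved stays moved. The work goes in short steps, Python scripts to look and compute and a tool call to move; the robot and the scene stay as the last step left them, time stands still between calls to the robot, and variables do not carry over. Pictures are saved under pics/ and viewed, at most 14 in all, crops included, and the job is handed in when it is done.

Besides the shell and the picture viewer there is one more tool, called after "Emit:" as name(argument=value, ...) on one line, values as JSON. step_arm: Moves the arm, as the interface text tells. Its arguments: {"type":"object","properties":{"series":{"type":"array"},"squeeze":{"type":"number"}},"required":["series"]}

```bash
mkdir -p pics; ls
cat > h.py <<'E'
import numpy as np, cv2
from cell import arm
def snap(n,f):
    c=arm.calibration(n); p,d=arm.read_camera(n)
    np.savez('pics/'+f+'.npz',p=p,d=d,**{k:np.array(c[k]) for k in c})
    cv2.imwrite('pics/'+f+'.png',p[:,:,::-1]); return c,p,d
def load(f):
    z=np.load('pics/'+f+'.npz'); return {k:z[k] for k in ('fx','fy','cx','cy','R','t')},z['p'],z['d']
def ray(c,u,v,z):
    d=np.array([(u-c['cx'])/c['fx'],(v-c['cy'])/c['fy'],1.]); R=np.array(c['R']);o=-R.T@np.array(c['t']); w=R.T@d
    return o+w*(z-o[2])/w[2]
def pts(c,d):
    v,u=np.indices(d.shape); P=np.stack([(u-c['cx'])/c['fx']*d,(v-c['cy'])/c['fy']*d,d],-1)
    return (P-np.array(c['t']))@np.array(c['R'])
E
python3 - <<'E'
from h import *
for n in('scene','top','wrist'):
    c,p,d=snap(n,n+'0'); print(n,np.round(-np.array(c['R']).T@c['t'],3),c['fx'])
s=arm.read_state();print(s['time_s'],s['tcp_pos'],s['eef_rot'],s['finger_gap'])
E
```

```text
pics
scene [ 0.988 -0.207  1.086] 440.8123229568926
top [ 0.361 -0.012  1.109] 366.18320538026205
wrist [ 0.295 -0.558  0.373] 314.7968643089036
0.15 [ 0.21635024 -0.58571901  0.25529364] [ 9.84389726e-01  1.76000045e-01 -1.07101307e-04 -9.16370783e-04] 0.08489318946562024
```

View pics/top0.png

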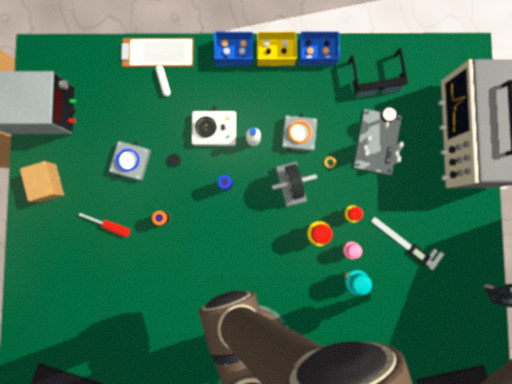

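View pics/scene0.png

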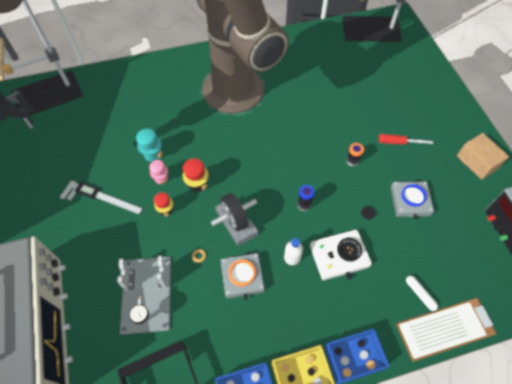

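Top view: red buttons at (354,214) small and (320,234) large, pink at (353,250), turquoise at (358,283). The smaller red at (354,214) is the one meant. Blue lens is at (224,182) and orange lens at (160,217); the ring at (330,162) and disc at (173,160) are lookalikes. Wheel (292,182), stand (380,140), tester cup (206,126), blue seat (127,160), orange seat (299,132), bottle (254,136).

Run:
```python
from h import *
c,p,d=load('top0'); P=pts(c,d)
for n,u,v in [('red',354,214),('bigred',320,234),('bl',224,182),('ol',160,217),('wheel',292,182),('stand',380,140),('cup',206,126),('bs',127,160),('os',299,132),('bot',254,136),('ring',330,162)]:
    print(n,np.round(P[v,u],3), np.round(ray(c,u,v,0.04),3))
a=cv2.resize(p[80:280,110:420],None,fx=2.5,fy=2.5,interpolation=cv2.INTER_CUBIC); cv2.imwrite('pics/crop1.png',a[:,:,::-1])
# circle fits via colour + height
hsv=cv2.cvtColor(p,cv2.COLOR_RGB2HSV)
H,S,V=[hsv[...,i].astype(int) for i in range(3)]
def fit(name,mask,box,z):
    m=np.zeros(mask.shape,np.uint8); x0,y0,x1,y1=box; m[y0:y1,x0:x1]=mask[y0:y1,x0:x1]
    cs,_=cv2.findContours(m,cv2.RETR_EXTERNAL,cv2.CHAIN_APPROX_NONE)
    k=max(cs,key=cv2.contourArea); (u,v),(w,h),_=cv2.fitEllipse(k); X=ray(c,u,v,z)
    print(name,round(u,1),round(v,1),'size mm',np.round(np.array([w,h])*(c['t'] @ [0,0,1]-z)/c['fx']*1000,1),np.round(X,4))
blue=(H>105)&(H<130)&(S>120); org=(H>5)&(H<22)&(S>110); red=((H<6)|(H>172))&(S>140)
fit('blens',blue,(210,168,240,196),.078); fit('olens',org,(148,205,172,229),.062)
fit('bseat',blue,(105,138,155,184),.04); fit('oseat',org,(278,110,322,155),.04)
fit('estop',red,(340,200,370,226),.06); fit('big',red,(300,215,338,250),.07)
fit('cup',(V<90),(193,112,222,142),.04)
```

```text
red [ 0.375 -0.285  0.069] [ 0.375 -0.293  0.04 ]
bigred [ 0.32  -0.183  0.1  ] [ 0.318 -0.193  0.04 ]
bl [0.466 0.083 0.076] [0.47  0.086 0.04 ]
ol [0.368 0.265 0.066] [0.368 0.272 0.04 ]
wheel [ 0.462 -0.106  0.116] [ 0.47  -0.113  0.04 ]
stand [ 0.601 -0.386  0.007] [ 0.594 -0.375  0.04 ]
cup [0.64  0.142 0.029] [0.637 0.14  0.04 ]
bs [0.538 0.377 0.028] [0.536 0.373 0.04 ]
os [ 0.621 -0.137  0.029] [ 0.619 -0.136  0.04 ]
bot [ 0.597 -0.002  0.083] [ 0.607 -0.002  0.04 ]
ring [ 0.535 -0.234 -0.   ] [ 0.529 -0.226  0.04 ]
blens 224.5 182.0 size mm [36.9 38.3] [0.4661 0.0812 0.078 ]
olens 159.4 217.6 size mm [39.9 43.7] [0.3661 0.2681 0.062 ]
bseat 127.1 159.5 size mm [60.4 64.2] [0.5375 0.3725 0.04  ]
oseat 299.5 131.6 size mm [61.2 64.6] [ 0.6198 -0.137   0.04  ]
estop 355.8 213.4 size mm [30.3 36.9] [ 0.3769 -0.2928  0.06  ]
big 321.8 233.8 size mm [46.1 53.6] [ 0.3197 -0.1931  0.07  ]
cup 205.8 126.9 size mm [47.6 52.4] [0.6347 0.1409 0.04  ]
```

View pics/crop1.png

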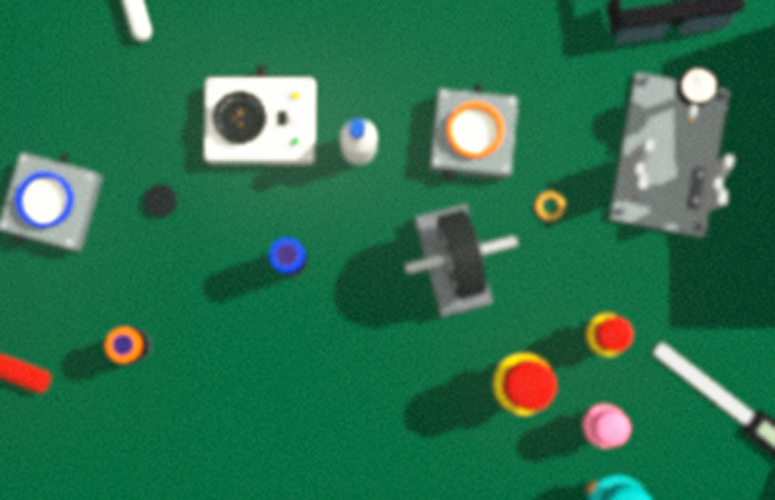

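The crop confirms it: the small red button with its yellow ring is at crop (610,334), the larger at (528,385). The wheel spindle runs from crop (407,268) to (515,242), and the stand has its dial at the top, (698,86). Next I'll measure the wheel and stand poses.

Run:
```python
from h import *
for n in('top0','scene0'):
    c,p,d=load(n); P=pts(c,d); x,y,z=P[...,0],P[...,1],P[...,2]
    def box(a,b,e,f,g,h): return P[(x>a)&(x<b)&(y>e)&(y<f)&(z>g)&(z<h)&(d>0)]
    def pca(q,name):
        m=q.mean(0); (cx,cy),(w,h),a=cv2.minAreaRect((q[:,:2]*1000).astype(np.float32))
        _,_,vt=np.linalg.svd(q[:,:2]-m[:2],full_matrices=False)
        print(n,name,len(q),m.round(4),vt[0].round(3),'rect',round(cx,1),round(cy,1),round(w,1),round(h,1),round(a,1))
    pca(box(.38,.56,-.2,-.02,.085,.125),'tyre top')
    pca(box(.38,.56,-.2,-.02,.055,.125),'wheel+spindle')
    pca(box(.45,.75,-.5,-.27,.003,.014),'base')
    q=box(.45,.75,-.5,-.27,.06,.09); print(len(q))
    m=(x>.45)&(x<.75)&(y>-.5)&(y<-.27)&(z>.05)&(z<.1)
    nl,lab,st,cen=cv2.connectedComponentsWithStats(m.astype(np.uint8))
    for i in range(1,nl):
        if st[i,4]>3: print(st[i],P[lab==i].mean(0).round(4))
```

```text
top0 tyre top 405 [ 0.4654 -0.1167  0.1056] [-0.967 -0.253] rect 466.8 -117.3 92.2 33.1 14.3
top0 wheel+spindle 612 [ 0.4646 -0.1156  0.0941] [-0.942 -0.337] rect 466.4 -117.7 98.8 91.5 62.6
top0 base 2083 [ 0.5971 -0.3779  0.0074] [-0.996  0.085] rect 600.5 -383.8 224.7 298.4 89.9
361
[372  87   2   3   4] [ 0.7481 -0.3532  0.0522]
[360  88   4   3   5] [ 0.744  -0.3204  0.0517]
[368  88   3   2   4] [ 0.7461 -0.343   0.0517]
[381 108  16  21 201] [ 0.6576 -0.3902  0.0729]
[363 136   9  22 101] [ 0.5683 -0.3257  0.07  ]
[394 142  10  22 118] [ 0.55   -0.4155  0.0685]
scene0 tyre top 447 [ 0.4798 -0.1181  0.1055] [0.957 0.291] rect 472.3 -118.9 88.1 33.4 15.8
scene0 wheel+spindle 756 [ 0.482  -0.1194  0.0914] [0.802 0.597] rect 470.7 -118.3 98.8 91.3 62.1
scene0 base 3031 [ 0.6081 -0.3797  0.0074] [ 0.985 -0.17 ] rect 598.9 -384.8 296.4 229.7 0.1
536
[157 256   6  27 127] [ 0.575  -0.3271  0.0707]
[117 259   9  27 151] [ 0.5551 -0.4165  0.0696]
[129 296  20  28 323] [ 0.6648 -0.3919  0.0732]
[173 340   9   5  17] [ 0.7469 -0.3217  0.0515]
[168 344   4   2   5] [ 0.7486 -0.3388  0.0512]
```

```bash
cat >> h.py <<'E'
from scipy.spatial.transform import Rotation as Ro
def go(x,y,z,yaw):
    "yaw (deg): direction of the spindle/closing line is (-sin,cos)"
    s=arm.read_state(); R=Ro.from_quat(s['eef_rot']); p=np.array(s['tcp_pos'])
    best=None
    for k in(0,180,-180):
        a=np.radians(yaw+k); T=Ro.from_matrix(np.array([[np.cos(a),np.sin(a),0],[np.sin(a),-np.cos(a),0],[0,0,-1]]))
        w=np.degrees((R.inv()*T).as_rotvec())
        if best is None or np.linalg.norm(w)<np.linalg.norm(best): best=w
    print('shift mm',(R.inv().apply(np.array([x,y,z])-p)*1000).round(1),'turn',best.round(2),'| t',round(s['time_s'],2),'j6',round(s['joint_pos'][5],2),'F',np.round(s['wrist_force'],1),'gap',round(s['finger_gap'],4),'grip',np.round(s['grasp_force'],1))
E
python3 -c "
from h import *
print(arm.nose_length); go(.467,-.118,.28,14.7)"
```

```text
0.025
shift mm [ 397.2 -351.9  -24. ] turn [-0.11 -0.    5.57] | t 0.15 j6 -0.07 F [ 0.4 -0.4 -0.7] gap 0.0849 grip 0.0
```

Emit:
step_arm(series=[[0,397,-352,-24,0,0,5.6],[0,397,-352,-24,0,0,5.6],[0,397,-352,-24,0,0,5.6],[0,397,-352,-24,0,0,5.6],[0,397,-352,-24,0,0,5.6],[0,397,-352,-24,0,0,5.6],[0,397,-352,-24,0,0,5.6],[0,397,-352,-24,0,0,5.6],[0,397,-352,-24,0,0,5.6],[0,397,-352,-24,0,0,5.6]], squeeze=45)

```text
time_s: 1.15
tcp_pos: [0.4527, -0.144, 0.279]
eef_rot: [0.992, 0.128, 0.0, 0.0]
wrist_force: [0.7, -0.6, 0.5]
finger_gap: 0.0855
grasp_force: 0.0
```

Run:
```python
from h import *
c,p,d=snap('wrist','w1'); s=arm.read_state(); print(s['tcp_pos'],s['qd'])
P=pts(c,d); x,y,z=P[...,0],P[...,1],P[...,2]
def box(a,b,e,f,g,h): return P[(x>a)&(x<b)&(y>e)&(y<f)&(z>g)&(z<h)&(d>0)]
for zz in((.09,.13),(.055,.08)):
    q=box(.38,.56,-.2,-.02,*zz); m=q.mean(0)
    print(len(q),m,cv2.minAreaRect((q[:,:2]*1000).astype(np.float32)))
go(.467,-.118,.28,14.7)
```

```text
[ 0.45597957 -0.13737636  0.27950027] [-0.10131647 -0.00706067  0.01257535 -0.07700062  0.00803343 -0.19093941]
3018 [ 0.47600885 -0.11719374  0.10784357] ((470.892822265625, -118.35719299316406), (86.10717010498047, 33.06354904174805), 14.480194091796875)
1167 [ 0.47699784 -0.11861937  0.07094518] ((471.43548583984375, -117.94834899902344), (103.4465560913086, 91.63097381591797), 63.78132247924805)
shift mm [ 15.6 -15.9  -0.3] turn [-0.3  -0.34  0.23] | t 1.2 j6 0.92 F [2.1 3.7 0.9] gap 0.0854 grip 0.0
```

View pics/w1.png

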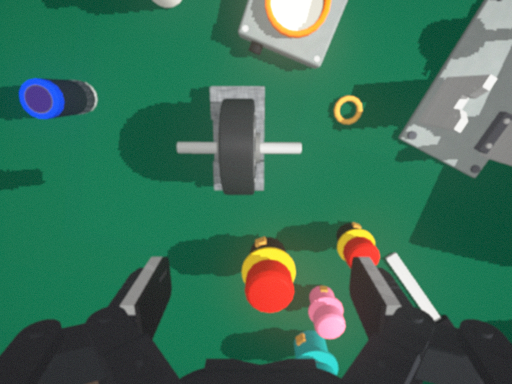

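Wrist view: the wheel sits at (238,146) with its spindle level from (177,148) to (301,148), so yaw is already aligned. Next I'll locate the ends precisely.

Run:
```python
from h import *
c,p,d=load('w1'); P=pts(c,d); z=P[...,2]
a=ray(c,177,147.5,.068);b=ray(c,301.5,148.5,.068); print(a,b,(a+b)/2,np.linalg.norm(a-b),np.degrees(np.arctan2(*(a-b)[:2]*[-1,1])))
# row extents of tyre top at z>.108
m=((z>.108)&(z<.125)&(P[...,0]<.56)&(P[...,0]>.4)&(P[...,1]>-.2)).astype(np.uint8); q=P[m>0]; print(cv2.minAreaRect((q[:,:2]*1000).astype(np.float32)), q.mean(0))
go(.469,-.1185,.16,14.7)
go(.469,-.1185,.113,14.7)
```

```text
[ 0.45405155 -0.05483842  0.068     ] [ 0.4862114 -0.1814199  0.068    ] [ 0.47013147 -0.11812916  0.068     ] 0.13060294036894432 14.255206334713353
((471.3980407714844, -117.40872955322266), (53.47833251953125, 31.50048828125), 14.606773376464844) [ 0.47218456 -0.11765251  0.1125712 ]
shift mm [ 16.7 -14.3 119.7] turn [-0.3  -0.34  0.23] | t 1.2 j6 0.92 F [2.1 3.7 0.9] gap 0.0854 grip 0.0
shift mm [ 16.5 -14.  166.7] turn [-0.3  -0.34  0.23] | t 1.2 j6 0.92 F [2.1 3.7 0.9] gap 0.0854 grip 0.0
```

Emit:
step_arm(series=[[0,17,-14,60,0,0,0],[0,17,-14,100,0,0,0],[0,17,-14,100,0,0,0],[0,17,-14,100,0,0,0]])

```text
time_s: 1.6
tcp_pos: [0.4639, -0.1279, 0.1779]
eef_rot: [0.992, 0.128, -0.002, -0.001]
wrist_force: [0.3, -0.1, -0.1]
finger_gap: 0.0857
grasp_force: 0.0
```

```bash
python3 -c "
from h import *
print(arm.read_state()['tcp_pos']);go(.4702,-.1181,.113,14.5)"
```

```text
[ 0.46392144 -0.12786034  0.17786425]
shift mm [ 8.8 -7.7 64.9] turn [-0.13  0.2   0.19] | t 1.6 j6 0.96 F [ 0.3 -0.1 -0.1] gap 0.0857 grip 0.0
```

Emit:
step_arm(series=[[0,9,-8,20,0,0,0],[0,9,-8,45,0,0,0],[0,9,-8,68,0,0,0],[0,9,-8,68,0,0,0],[0.5,9,-8,68,0,0,0],[0.7,9,-8,68,0,0,0],[1,9,-8,68,0,0,0],[1,9,-8,68,0,0,0],[1,9,-8,68,0,0,0],[1,9,-8,68,0,0,0]], squeeze=60)

```text
time_s: 2.6
tcp_pos: [0.4731, -0.1185, 0.1124]
eef_rot: [0.992, 0.128, 0.001, 0.001]
wrist_force: [-1.7, 0.6, 6.2]
finger_gap: 0.0311
grasp_force: 61.3
```

```bash
python3 -c "
from h import *
print(arm.read_state()['tcp_pos']);go(.470,-.118,.2,14.5)"
```

```text
[ 0.47306037 -0.11849141  0.11236816]
shift mm [ -2.7  -1.1 -87.6] turn [ 0.09 -0.12  0.19] | t 2.6 j6 0.98 F [-1.7  0.6  6.2] gap 0.0311 grip 61.3
```

Emit:
step_arm(series=[[1,0,0,-10,0,0,0],[1,0,0,-35,0,0,0],[1,0,0,-80,0,0,0],[1,0,0,-110,0,0,0],[1,0,0,-110,0,0,0]])

```text
time_s: 3.1
tcp_pos: [0.4751, -0.1192, 0.2259]
eef_rot: [0.992, 0.128, 0.005, 0.002]
wrist_force: [0.6, -0.4, -1.5]
finger_gap: 0.031
grasp_force: 60.6
```

```bash
python3 -c "
from h import *
print(arm.read_state()['tcp_pos']);go(.5,-.25,.22,1)"
```

```text
[ 0.475069   -0.11916393  0.22588004]
shift mm [ -9.1 132.8   6.6] turn [ 0.27 -0.52 13.68] | t 3.1 j6 0.98 F [ 0.6 -0.4 -1.5] gap 0.031 grip 60.6
```

```bash
python3 -c "
from h import *
go(.45,-.347,.226,-12)"
```

```text
shift mm [-82.  214.    0.4] turn [ 0.21 -0.55 26.68] | t 3.1 j6 0.98 F [ 0.6 -0.4 -1.5] gap 0.031 grip 60.6
```

Emit:
step_arm(series=[[1,-14,36,0,0,0,4],[1,-28,72,0,0,0,9],[1,-41,107,0,0,0,14],[1,-55,143,0,0,0,19],[1,-70,180,0,0,0,24],[1,-82,214,0,0,0,26.7],[1,-82,214,0,0,0,26.7],[1,-82,214,0,0,0,26.7]])

```text
time_s: 3.9
tcp_pos: [0.4453, -0.3455, 0.2187]
eef_rot: [0.994, -0.106, -0.002, -0.002]
wrist_force: [-0.2, 0.2, -3.1]
finger_gap: 0.0311
grasp_force: 60.8
```

Run:
```python
from h import *
print(arm.read_state()['tcp_pos'])
c,p,d=snap('wrist','w2'); P=pts(c,d); x,y,z=P[...,0],P[...,1],P[...,2]
m=(x>.45)&(x<.63)&(y>-.5)&(y<-.27)&(z>.06)&(z<.095)&(d>0)
nl,lab,st,cen=cv2.connectedComponentsWithStats(m.astype(np.uint8))
for i in range(1,nl):
    if st[i,4]>10: q=P[lab==i];print(st[i],q.mean(0).round(4),cv2.minAreaRect((q[:,:2]*1000).astype(np.float32)))
go(.562,-.371,.226,-12)
```

```text
[ 0.44530819 -0.34546222  0.21868429]
[191   0  18  31 423] [ 0.5858 -0.3314  0.0753] ((587.232177734375, -330.7076416015625), (8.49264144897461, 19.863170623779297), 79.05873107910156)
[316   0  17  35 412] [ 0.5672 -0.4196  0.0744] ((567.0242919921875, -420.3960876464844), (8.357708930969238, 23.252920150756836), 79.33267974853516)
[199  30   4  11  18] [ 0.5744 -0.3258  0.0605] ((574.6611328125, -325.65826416015625), (2.451439142227173, 7.2337965965271), 73.9509048461914)
[315  30  10  10  32] [ 0.5555 -0.4168  0.0604] ((555.1976928710938, -417.59295654296875), (6.883723258972168, 6.519259452819824), 73.96034240722656)
[196  37  16  40 459] [ 0.5548 -0.3253  0.0755] ((558.5306396484375, -325.0193786621094), (8.351155281066895, 29.241703033447266), 78.55634307861328)
[314  43  16  32 437] [ 0.5364 -0.4132  0.0766] ((537.7885131835938, -414.57305908203125), (8.473304748535156, 23.734432220458984), 79.25092315673828)
shift mm [119.4   1.5  -7.6] turn [-0.16  0.21 -0.05] | t 3.95 j6 1.04 F [ 0.8 -0.3 -2.5] gap 0.0312 grip 60.8
```

View pics/w2.png

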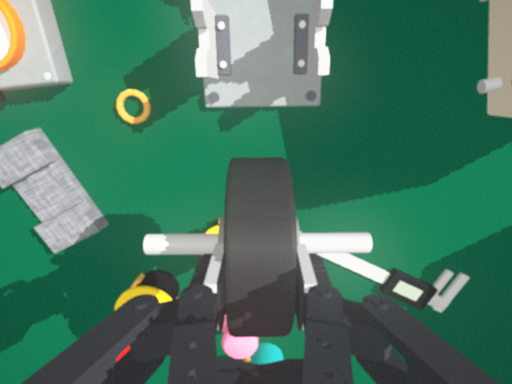

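Wrist view: the wheel is held with its spindle from (145,244) to (371,243), and the stand's slot bottoms are near (203,35) and (318,34). I'll compute the offsets between them.

Run:
```python
from h import *
c,p,d=load('w2'); P=pts(c,d); x,y,z=P[...,0],P[...,1],P[...,2]
a=np.radians(-11.5); X=np.array([np.cos(a),np.sin(a)]);Y=np.array([-np.sin(a),np.cos(a)])
sx=P[...,:2]@X; sy=P[...,:2]@Y
for lo,hi in((-.213,-.2),(-.306,-.292)):
    for z0,z1 in((.079,.087),(.062,.070),(.057,.062)):
        m=(d>0)&(sy>lo)&(sy<hi)&(z>z0)&(z<z1)&(sx>.58)&(sx<.68); h=np.sort(sx[m]); g=np.diff(h); i=np.argsort(g)[-1] if len(h)>2 else 0
        if len(h)>2: print(z0,len(h),h[0].round(4),'gap',h[i].round(4),h[i+1].round(4),h[-1].round(4), h.mean().round(4))
tz=.2187; T=np.array([.4453,-.3455])
zz=tz-.0474
A=ray(c,145,244,zz);B=ray(c,371,243,zz); M=(A+B)/2
print(A,B,np.linalg.norm(A-B),'yaw',np.degrees(np.arctan2(-(A-B)[0],(A-B)[1])))
print('M-T in stand frame',(M[:2]-T)@X,(M[:2]-T)@Y,'depth spindle',P[244,160],P[244,350], 'tyre top',P[170,260])
print('T',T@X,T@Y)
```

```text
0.079 390 0.5979 gap 0.6127 0.639 0.6477 0.6211
0.062 108 0.5976 gap 0.6179 0.6328 0.6513 0.6269
0.057 268 0.5978 gap 0.6063 0.6083 0.6526 0.6264
0.079 375 0.5978 gap 0.6125 0.6388 0.6467 0.6195
0.062 100 0.5983 gap 0.6183 0.633 0.6501 0.6268
0.057 270 0.5978 gap 0.6107 0.6122 0.6512 0.6261
[ 0.45627804 -0.27973733  0.1713    ] [ 0.42946662 -0.40904192  0.1713    ] 0.13205502128621935 yaw -11.714331631085978
M-T in stand frame -0.002600307873695488 0.0006040867086316865 depth spindle [ 0.45695675 -0.29093292  0.17694961] [ 0.43390192 -0.39612164  0.17565375] tyre top [ 0.48961535 -0.35571638  0.18619808]
T 0.505242092308797 -0.24978544425051868
```

```bash
python3 -c "
from h import *
go(.5652,-.3735,.20,-11.5)"
```

```text
shift mm [123.1   3.3  18.4] turn [-0.16  0.21 -0.55] | t 3.95 j6 1.04 F [ 0.8 -0.3 -2.5] gap 0.0312 grip 60.8
```

Emit:
step_arm(series=[[1,35,1,5,0,0,-0.5],[1,75,2,10,0,0,-0.5],[1,110,3,18,0,0,-0.5],[1,123,3,18,0,0,-0.5],[1,123,3,18,0,0,-0.5],[1,123,3,18,0,0,-0.5]])

```text
time_s: 4.55
tcp_pos: [0.5658, -0.3726, 0.2018]
eef_rot: [0.995, -0.099, -0.001, -0.001]
wrist_force: [-0.4, 0.7, -2.6]
finger_gap: 0.0315
grasp_force: 61.0
```

```bash
python3 -c "
from h import *
print(arm.read_state()['tcp_pos']);go(.5652,-.3735,.118,-11.5)"
```

```text
[ 0.56578484 -0.37259172  0.20178355]
shift mm [-0.1  1.1 83.8] turn [-0.07  0.17  0.09] | t 4.55 j6 1.12 F [-0.4  0.7 -2.6] gap 0.0315 grip 61.0
```

Emit:
step_arm(series=[[1,0,1,20,0,0,0],[1,0,1,40,0,0,0],[1,0,1,60,0,0,0],[1,0,1,72,0,0,0],[1,0,1,80,0,0,0],[1,0,1,84,0,0,0],[1,0,1,84,0,0,0]])

```text
time_s: 5.25
tcp_pos: [0.5658, -0.3753, 0.1188]
eef_rot: [0.995, -0.1, -0.0, -0.0]
wrist_force: [-0.8, 0.5, -2.9]
finger_gap: 0.0312
grasp_force: 61.0
```

```bash
python3 -c "
from h import *
print(arm.read_state()['tcp_pos']);go(.5652,-.3735,.114,-11.5)"
```

```text
[ 0.56577163 -0.37526592  0.11881534]
shift mm [-0.9 -1.6  4.8] turn [-0.01  0.06 -0.02] | t 5.25 j6 1.12 F [-0.8  0.5 -2.9] gap 0.0312 grip 61.0
```

Emit:
step_arm(series=[[1,-0.5,-1.5,2,0,0,0],[1,-0.5,-1.5,3,0,0,0],[1,-0.5,-1.5,4,0,0,0],[1,-0.5,-1.5,5,0,0,0],[1,-0.5,-1.5,5,0,0,0]])

```text
time_s: 5.75
tcp_pos: [0.5659, -0.3738, 0.1144]
eef_rot: [0.995, -0.1, -0.0, -0.0]
wrist_force: [-4.1, 1.3, 1.2]
finger_gap: 0.031
grasp_force: 61.4
```

Run:
```python
from h import *
print(arm.read_state()['tcp_pos'],arm.read_state()['wrist_force'])
c,p,d=snap('wrist','w3'); cv2.imwrite('pics/w3c.png',cv2.resize(p[130:384,90:420],None,fx=2.2,fy=2.2)[:,:,::-1])
go(.5652,-.3735,.114,-11.5)
```

```text
[ 0.56590918 -0.37380593  0.11437973] [-4.13714281  1.26592401  1.22733408]
shift mm [-0.8 -0.2  0.3] turn [ 0.    0.03 -0.01] | t 5.8 j6 1.12 F [-4.7  1.3  2.1] gap 0.0311 grip 61.4
```

View pics/w3c.png

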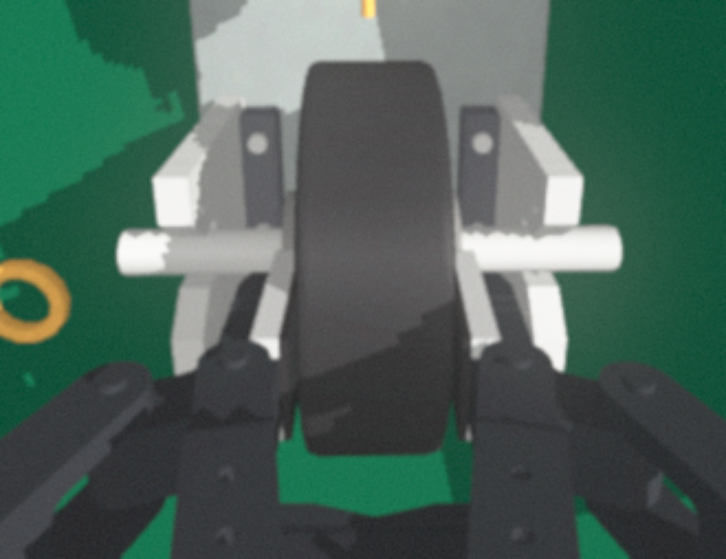

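The spindle lies in both slots, crossing the cheeks at crop (165,252) and (560,248), and the wheel is midway between them. A light sideways contact of 4 N shows, so I'll ease back and seat it.

Emit:
step_arm(series=[[1,-0.8,0,0,0,0,0],[1,-1,0,1,0,0,0],[1,-1,0,2,0,0,0],[1,-1,0,2,0,0,0]])

```text
time_s: 6.2
tcp_pos: [0.5659, -0.3738, 0.1141]
eef_rot: [0.995, -0.1, 0.001, 0.0]
wrist_force: [-3.6, 2.6, 8.0]
finger_gap: 0.0311
grasp_force: 62.2
```

Seated: 8 N up and no further travel. Release.

Emit:
step_arm(series=[[0.6,-1,0,1,0,0,0],[0.5,-1,0,0,0,0,0],[0.3,-1,0,0,0,0,0],[0.2,-1,0,0,0,0,0],[0,-1,0,-10,0,0,0],[0,-1,0,-40,0,0,0],[0,-1,0,-85,0,0,0],[0,-1,0,-110,0,0,0],[0,-1,0,-110,0,0,0]])

```text
time_s: 7.1
tcp_pos: [0.5672, -0.3758, 0.229]
eef_rot: [0.995, -0.1, 0.005, 0.003]
wrist_force: [0.5, -0.5, 0.6]
finger_gap: 0.0857
grasp_force: 0.0
```

Run:
```python
from h import *
c,p,d=snap('wrist','w4'); P=pts(c,d); x,y,z=P[...,0],P[...,1],P[...,2]
a=np.radians(-11.5); X=np.array([np.cos(a),np.sin(a)]);Y=np.array([-np.sin(a),np.cos(a)])
sx=P[...,:2]@X-.6257; sy=P[...,:2]@Y+.253
m=(d>0)&(abs(sx)<.06)&(abs(sy)<.03)&(z>.095)&(z<.14); print('tyre',z[m].max(),sx[m].mean(),sy[m].min(),sy[m].max())
for s in(-1,1):
    m=(d>0)&(abs(sx)<.012)&(sy*s>.052)&(sy*s<.066)&(z>.04)&(z<.1); print('end',m.sum(),np.percentile(z[m],95),sx[m].mean())
go(.35,-.29,.224,20)
```

```text
tyre 0.11761560128927637 0.008287752118998334 -0.018053517471998126 0.016115151331926286
end 194 0.07252748051638398 0.0030754517871621665
end 149 0.07250391167254946 0.0028963883175357912
shift mm [-2.284e+02 -3.990e+01  2.000e-01] turn [  0.27  -0.32 -31.53] | t 7.15 j6 1.12 F [-0.4  0.2 -0.3] gap 0.0853 grip 0.0
```

Emit:
step_arm(series=[[0,-45,-8,0,0,0,0],[0,-95,-16,0,0,0,0],[0,-145,-25,0,0,0,0],[0,-190,-33,0,0,0,0],[0,-230,-40,0,0,0,0],[0,-260,-45,0,0,0,0],[0,-260,-45,0,0,0,0],[0,-260,-45,0,0,0,0]])

```text
time_s: 7.95
tcp_pos: [0.3177, -0.277, 0.221]
eef_rot: [0.995, -0.101, -0.0, -0.0]
wrist_force: [-0.1, -0.3, 0.4]
finger_gap: 0.0851
grasp_force: 0.0
```

```bash
cat >> h.py <<'E'
def circ(f,c,p,mask,z,near,r=.06):
    "blob of mask nearest to world xy 'near' (cast on plane z): min enclosing circle"
    cs,_=cv2.findContours(cv2.morphologyEx(mask.astype(np.uint8),cv2.MORPH_OPEN,np.ones((3,3))),cv2.RETR_EXTERNAL,cv2.CHAIN_APPROX_NONE)
    for k in cs:
        if cv2.contourArea(k)<150: continue
        (u,v),(w,h),_=cv2.fitEllipse(k); X=ray(c,u,v,z)
        if np.hypot(*(X[:2]-near))<r:
            q=np.array([ray(c,*e[0],z)[:2] for e in k]); (cx,cy),rr=cv2.minEnclosingCircle((q*1000).astype(np.float32))
            print(f,'px',round(u,1),round(v,1),'ell',np.round([w,h],1),'xy',X[:2].round(4),'encl',round(cx,1),round(cy,1),'dia',round(2*rr,1))
def hsv(p):
    h=cv2.cvtColor(p,cv2.COLOR_RGB2HSV).astype(int); H,S,V=h[...,0],h[...,1],h[...,2]
    return dict(red=((H<7)|(H>172))&(S>140),yel=(H>20)&(H<35)&(S>120),blue=(H>105)&(H<130)&(S>120),org=(H>7)&(H<22)&(S>120),dark=(V<70))
E
python3 - <<'E'
from h import *
c,p,d=snap('wrist','w5'); P=pts(c,d); m=hsv(p); n=np.array([.377,-.29])
circ('red',c,p,m['red'],.06,n); circ('yel',c,p,m['yel']|m['red'],.036,n)
x,y,z=P[...,0],P[...,1],P[...,2]; k=(d>0)&(np.hypot(x-n[0],y-n[1])<.04)&(z>.045)&(z<.09)
q=P[k]; print(q.mean(0),z[k].max(),cv2.minEnclosingCircle((q[:,:2]*1000).astype(np.float32)))
go(.377,-.29,.12,-11.5)
E
```

```text
red px 261.5 113.5 ell [43.1 44.9] xy [ 0.3787 -0.2915] encl 378.3 -291.5 dia 38.3
yel px 261.7 111.1 ell [47.3 48.9] xy [ 0.379  -0.2919] encl 379.5 -291.9 dia 48.9
[ 0.37965533 -0.29199447  0.06813868] 0.07168393050115271 ((378.93206787109375, -291.8261413574219), 19.820871353149414)
shift mm [ 59.7   0.5 101.5] turn [-0.   -0.02 -0.05] | t 8.0 j6 0.95 F [ 0.4 -0.5 -0. ] gap 0.0855 grip 0.0
```

View pics/w5.png

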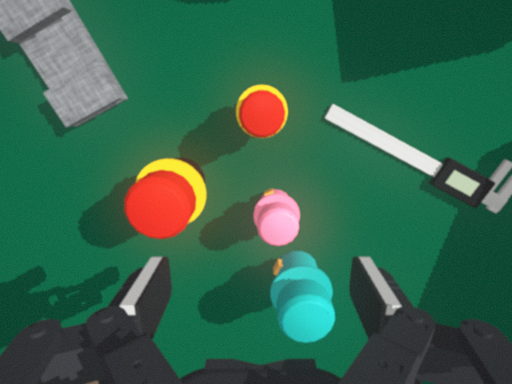

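Small red button is at (262,112) with the others clear of the fingers. Going to (0.379,-0.292).

Emit:
step_arm(series=[[0,40,2,10,0,0,0],[0,62,2,50,0,0,0],[0,62,2,95,0,0,0],[0,62,2,130,0,0,0],[0,62,2,150,0,0,0],[0,62,2,158,0,0,0],[0,62,2,158,0,0,0]], squeeze=40)

```text
time_s: 8.7
tcp_pos: [0.3788, -0.2914, 0.0624]
eef_rot: [0.995, -0.1, -0.001, -0.001]
wrist_force: [-0.5, -0.2, 0.7]
finger_gap: 0.0853
grasp_force: 0.0
```

```bash
python3 -c "
from h import *
print(arm.read_state()['tcp_pos']);go(.379,-.2917,.063,-11.5)"
```

```text
[ 0.37880795 -0.29141891  0.06242692]
shift mm [ 0.2  0.2 -0.6] turn [-0.08  0.13  0.  ] | t 8.7 j6 1.02 F [-0.5 -0.2  0.7] gap 0.0853 grip 0.0
```

Close, then lift.

Emit:
step_arm(series=[[0.3,0,0,0,0,0,0],[0.5,0,0,0,0,0,0],[0.8,0,0,0,0,0,0],[1,0,0,0,0,0,0],[1,0,0,0,0,0,0],[1,0,0,0,0,0,0]])

```text
time_s: 9.3
tcp_pos: [0.3797, -0.2925, 0.0653]
eef_rot: [0.995, -0.101, 0.001, 0.001]
wrist_force: [-0.0, 1.6, 6.9]
finger_gap: 0.0386
grasp_force: 40.0
```

Emit:
step_arm(series=[[1,0,0,-15,0,0,0],[1,0,0,-50,0,0,0],[1,0,0,-95,0,0,0],[1,0,0,-135,0,0,0],[1,0,0,-150,0,0,0],[1,0,0,-150,0,0,0]])

```text
time_s: 9.9
tcp_pos: [0.3802, -0.2933, 0.2172]
eef_rot: [0.995, -0.1, 0.003, 0.002]
wrist_force: [0.6, -0.0, -1.6]
finger_gap: 0.0382
grasp_force: 40.8
```

```bash
python3 -c "
from h import *
print(arm.read_state()['tcp_pos']);go(.55,.13,.22,-11.5)"
```

```text
[ 0.38019439 -0.2932824   0.21715701]
shift mm [  81.8 -448.7   -4.1] turn [ 0.23 -0.36 -0.03] | t 9.9 j6 1.02 F [ 0.6 -0.  -1.6] gap 0.0382 grip 40.8
```

Emit:
step_arm(series=[[1,8,-45,0,0,0,0],[1,16,-90,0,0,0,0],[1,25,-138,0,0,0,0],[1,34,-186,0,0,0,0],[1,42,-234,0,0,0,0],[1,52,-282,0,0,0,0],[1,60,-330,0,0,0,0],[1,69,-378,0,0,0,0],[1,78,-424,0,0,0,0],[1,82,-449,-4,0,0,0]])

```text
time_s: 10.9
tcp_pos: [0.5479, 0.1349, 0.215]
eef_rot: [0.995, -0.099, -0.002, 0.0]
wrist_force: [0.5, -1.0, -1.9]
finger_gap: 0.0386
grasp_force: 41.0
```

Emit:
step_arm(series=[[1,0,0,0,0,0,0],[1,0,0,0,0,0,0]])

```text
time_s: 11.1
tcp_pos: [0.5473, 0.1319, 0.2157]
eef_rot: [0.995, -0.1, -0.002, 0.001]
wrist_force: [-1.0, -0.8, -0.5]
finger_gap: 0.0385
grasp_force: 41.0
```

Run:
```python
from h import *
print(arm.read_state()['tcp_pos'])
c,p,d=snap('wrist','w6'); m=hsv(p); n=np.array([.637,.141])
circ('cup',c,p,m['dark'],.04,n,.04)
P=pts(c,d); x,y,z=P[...,0],P[...,1],P[...,2]
k=(d>0)&(np.hypot(x-n[0],y-n[1])<.045)&(z>.035)&(z<.046); q=P[k]; print(len(q),cv2.minEnclosingCircle((q[:,:2]*1000).astype(np.float32)),cv2.fitEllipse(cv2.convexHull((q[:,:2]*1000).astype(np.float32))))
go(.637,.141,.13,-11.5)
```

```text
[0.54730656 0.13189407 0.21567543]
cup px 225.4 83.5 ell [44.8 56.6] xy [0.6379 0.1433] encl 639.2 140.6 dia 47.6
cup px 226.1 80.9 ell [65.2 71.4] xy [0.6399 0.1422] encl 638.8 144.4 dia 62.1
1570 ((639.7643432617188, 141.24563598632812), 32.85371780395508) ((639.7819213867188, 141.16856384277344), (64.931396484375, 65.22063446044922), 69.31318664550781)
shift mm [ 86.3 -27.7  85.5] turn [ 0.11  0.21 -0.01] | t 11.15 j6 1.93 F [-0.5  0.3 -1.2] gap 0.0385 grip 41.0
```

View pics/w6.png

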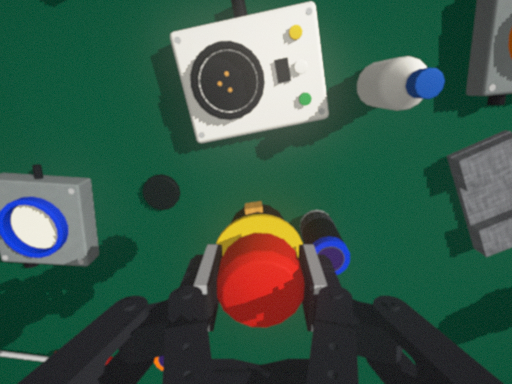

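Held button looks straight; cup is at (227,80), world (0.640,0.141). The bottle at (395,83) is clear.

```bash
python3 -c "
from h import *
go(.6398,.1413,.16,-11.5)"
```

```text
shift mm [ 88.9 -28.5  55.5] turn [ 0.11  0.21 -0.01] | t 11.15 j6 1.93 F [-0.5  0.3 -1.2] gap 0.0385 grip 41.0
```

Emit:
step_arm(series=[[1,30,-10,5,0,0,0],[1,65,-21,15,0,0,0],[1,89,-28.5,40,0,0,0],[1,89,-28.5,55,0,0,0],[1,89,-28.5,55,0,0,0],[1,89,-28.5,55,0,0,0]])

```text
time_s: 11.75
tcp_pos: [0.6398, 0.1407, 0.1617]
eef_rot: [0.995, -0.101, -0.002, 0.0]
wrist_force: [0.1, 1.0, -0.9]
finger_gap: 0.0384
grasp_force: 41.0
```

```bash
python3 -c "
from h import *
print(arm.read_state()['tcp_pos']);go(.6398,.1413,.097,-11.5)"
```

```text
[0.63982427 0.14073747 0.16173257]
shift mm [ 0.1 -0.6 64.7] turn [ 0.08  0.2  -0.1 ] | t 11.75 j6 1.92 F [ 0.1  1.  -0.9] gap 0.0384 grip 41.0
```

Emit:
step_arm(series=[[1,0,-0.5,20,0,0,0],[1,0,-0.5,40,0,0,0],[1,0,-0.5,54,0,0,0],[1,0,-0.5,61,0,0,0],[1,0,-0.5,65,0,0,0],[1,0,-0.5,67,0,0,0],[1,0,-0.5,68,0,0,0],[1,0,-0.5,68,0,0,0]])

```text
time_s: 12.55
tcp_pos: [0.6423, 0.1425, 0.0955]
eef_rot: [0.995, -0.1, 0.001, -0.0]
wrist_force: [-0.2, 0.6, -1.1]
finger_gap: 0.0387
grasp_force: 41.0
```

Emit:
step_arm(series=[[1,-1.5,0,0.5,0,0,0],[1,-1.5,0,1,0,0,0],[1,-1.5,0,1.5,0,0,0],[1,-1.5,0,2,0,0,0],[1,-1.5,0,2.5,0,0,0],[1,-1.5,0,2.5,0,0,0]])

```text
time_s: 13.15
tcp_pos: [0.6408, 0.1428, 0.0934]
eef_rot: [0.995, -0.1, 0.0, -0.0]
wrist_force: [-1.9, -0.1, 5.2]
finger_gap: 0.0384
grasp_force: 41.5
```

Contact at the expected height. Release and retreat.

Emit:
step_arm(series=[[0.5,0,0,0,0,0,0],[0.3,0,0,0,0,0,0],[0.1,0,0,0,0,0,0],[0,0,0,0,0,0,0],[0,0,0,-15,0,0,0],[0,0,0,-55,0,0,0],[0,0,0,-100,0,0,0],[0,0,0,-130,0,0,0],[0,0,0,-130,0,0,0]])

```text
time_s: 14.05
tcp_pos: [0.6446, 0.1434, 0.2308]
eef_rot: [0.995, -0.1, 0.007, -0.002]
wrist_force: [0.4, 0.1, 0.3]
finger_gap: 0.0853
grasp_force: 0.0
```

Run:
```python
from h import *
print(arm.read_state()['tcp_pos'])
c,p,d=snap('wrist','w7'); m=hsv(p); n=np.array([.64,.141])
circ('red',c,p,m['red'],.088,n,.04)
P=pts(c,d); x,y,z=P[...,0],P[...,1],P[...,2]
k=(d>0)&(np.hypot(x-n[0],y-n[1])<.045)&(z>.085); q=P[k]; print(len(q),q.max(0),q.mean(0))
go(.40,.10,.224,-11.5)
```

```text
[0.6446132  0.14343715 0.23080826]
red px 260.6 195.8 ell [43.3 44.9] xy [0.6407 0.1435] encl 640.4 143.6 dia 41.9
12942 [0.66962059 0.18578241 0.29366277] [0.65300035 0.13313692 0.25359664]
shift mm [-229.3   90.8    1.4] turn [-0.17 -0.46 -0.03] | t 14.1 j6 1.92 F [-0.5  0.6  0.3] gap 0.0854 grip 0.0
```

Emit:
step_arm(series=[[0,-45,18,0,0,0,0],[0,-90,36,0,0,0,0],[0,-136,54,0,0,0,0],[0,-180,72,0,0,0,0],[0,-215,86,0,0,0,0],[0,-230,91,0,0,0,0],[0,-230,91,0,0,0,0]])

```text
time_s: 14.8
tcp_pos: [0.3933, 0.0991, 0.2209]
eef_rot: [0.995, -0.1, -0.002, 0.0]
wrist_force: [1.0, 0.1, -0.9]
finger_gap: 0.0857
grasp_force: 0.0
```

Run:
```python
from h import *
print(arm.read_state()['tcp_pos'])
c,p,d=snap('wrist','w8'); m=hsv(p); n=np.array([.467,.082])
circ('bl',c,p,m['blue'],.078,n,.04)
P=pts(c,d); x,y,z=P[...,0],P[...,1],P[...,2]
k=(d>0)&(np.hypot(x-n[0],y-n[1])<.03)&(z>.07)&(z<.09); q=P[k]; print(len(q),q.mean(0),cv2.minEnclosingCircle((q[:,:2]*1000).astype(np.float32)))
go(.467,.082,.06,-11.5)
```

```text
[0.39332723 0.09909461 0.22087777]
bl px 261.7 93.7 ell [47.3 49.3] xy [0.47   0.0811] encl 469.5 81.2 dia 38.2
1853 [0.47002314 0.08070041 0.07809622] ((469.65972900390625, 80.77574920654297), 18.9267578125)
shift mm [ 73.6   2.7 161.6] turn [ 0.02  0.05 -0.03] | t 14.85 j6 1.91 F [0.4 0.8 0.1] gap 0.0851 grip 0.0
```

View pics/w8.png

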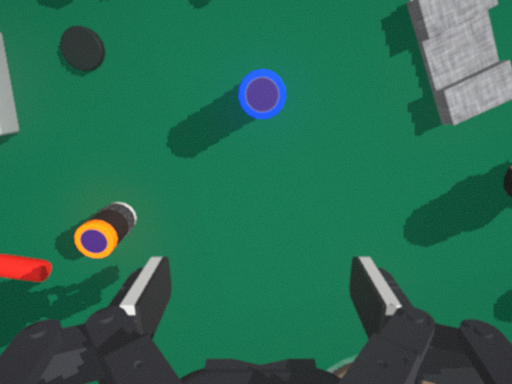

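Blue lens at (262,94), upright, nothing near.

Emit:
step_arm(series=[[0,40,2,10,0,0,0],[0,76,3,40,0,0,0],[0,76,3,85,0,0,0],[0,76,3,130,0,0,0],[0,76,3,155,0,0,0],[0,76,3,163,0,0,0],[0,76,3,163,0,0,0],[0,76,3,163,0,0,0]])

```text
time_s: 15.65
tcp_pos: [0.4724, 0.0815, 0.0603]
eef_rot: [0.995, -0.1, 0.001, -0.0]
wrist_force: [0.0, -0.2, -0.5]
finger_gap: 0.0855
grasp_force: 0.0
```

Emit:
step_arm(series=[[0.3,0,0,0,0,0,0],[0.5,0,0,0,0,0,0],[0.8,0,0,0,0,0,0],[1,0,0,0,0,0,0],[1,0,0,0,0,0,0],[1,0,0,0,0,0,0]], squeeze=40)

```text
time_s: 16.25
tcp_pos: [0.4714, 0.0815, 0.0605]
eef_rot: [0.995, -0.1, 0.001, -0.0]
wrist_force: [-1.2, 0.1, 6.5]
finger_gap: 0.0372
grasp_force: 39.7
```

Emit:
step_arm(series=[[1,0,0,-15,0,0,0],[1,0,0,-50,0,0,0],[1,0,0,-95,0,0,0],[1,0,0,-135,0,0,0],[1,0,0,-150,0,0,0],[1,0,0,-150,0,0,0]])

```text
time_s: 16.85
tcp_pos: [0.4725, 0.0816, 0.2123]
eef_rot: [0.995, -0.1, 0.003, -0.001]
wrist_force: [2.0, -1.0, -2.4]
finger_gap: 0.0374
grasp_force: 40.6
```

```bash
python3 -c "
from h import *
print(arm.read_state()['tcp_pos']);go(.455,.39,.21,-11.5);go(.455,.36,.21,15)"
```

```text
[0.47253882 0.08157196 0.2122544 ]
shift mm [ -78.8 -298.7    2.3] turn [-0.1  -0.36 -0.02] | t 16.85 j6 1.85 F [ 2.  -1.  -2.4] gap 0.0374 grip 40.6
shift mm [ -72.8 -269.3    2.3] turn [-2.000e-02 -3.800e-01 -2.652e+01] | t 16.85 j6 1.85 F [ 2.  -1.  -2.4] gap 0.0374 grip 40.6
```

Emit:
step_arm(series=[[1,-10,-40,0,0,0,0],[1,-22,-85,0,0,0,0],[1,-35,-132,0,0,0,0],[1,-47,-180,0,0,0,0],[1,-60,-226,0,0,0,0],[1,-70,-265,0,0,0,0],[1,-77,-292,0,0,0,0],[1,-79,-299,0,0,0,0],[1,-79,-299,0,0,0,0]])

```text
time_s: 17.75
tcp_pos: [0.4515, 0.39, 0.2069]
eef_rot: [0.995, -0.099, -0.001, 0.002]
wrist_force: [-0.5, -0.1, -1.8]
finger_gap: 0.0371
grasp_force: 41.1
```

```bash
cat >> h.py <<'E'
def cup(c,d,n):
    P=pts(c,d); x,y,z=P[...,0],P[...,1],P[...,2]
    q=P[(d>0)&(np.hypot(x-n[0],y-n[1])<.045)&(z>.035)&(z<.046)]; print(len(q),cv2.fitEllipse(cv2.convexHull((q[:,:2]*1000).astype(np.float32))))
E
python3 - <<'E'
from h import *
print(arm.read_state()['tcp_pos'])
c,p,d=snap('wrist','w9'); m=hsv(p); n=np.array([.5375,.3725])
circ('bs',c,p,m['blue'],.04,n,.04); cup(c,d,n)
go(.54,.373,.16,-11.5)
E
```

```text
[0.45152592 0.3900334  0.20688209]
bs px 257.5 76.9 ell [75.3 80.3] xy [0.5418 0.3726] encl 540.5 372.8 dia 64.7
1697 ((540.8135375976562, 372.19403076171875), (65.03931427001953, 65.4183578491211), 26.85712432861328)
shift mm [89.7 -2.  47. ] turn [0.21 0.13 0.02] | t 17.8 j6 2.41 F [ 0.8  1.2 -2.5] gap 0.037 grip 41.1
```

View pics/w9.png

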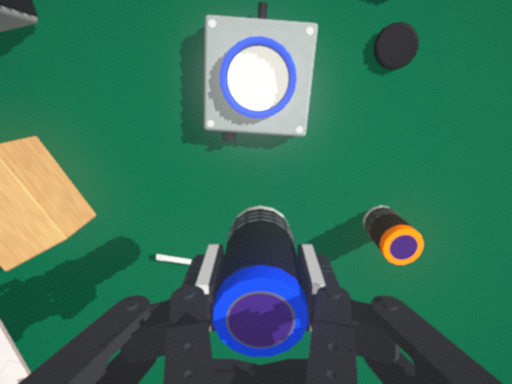

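Lens is held straight; blue cup is at (258,77), world (0.541,0.372).

Emit:
step_arm(series=[[1,30,-1,5,0,0,0],[1,65,-1.5,10,0,0,0],[1,90,-1.5,30,0,0,0],[1,92,-1.5,47,0,0,0],[1,92,-1.5,70,0,0,0],[1,92,-1.5,90,0,0,0],[1,92,-1.5,102,0,0,0],[1,92,-1.5,109,0,0,0],[1,92,-1.5,112,0,0,0],[1,92,-1.5,112,0,0,0]])

```text
time_s: 18.8
tcp_pos: [0.5435, 0.3732, 0.0976]
eef_rot: [0.995, -0.1, 0.0, -0.0]
wrist_force: [-0.8, -0.1, -1.2]
finger_gap: 0.037
grasp_force: 41.0
```

```bash
python3 -c "
from h import *
print(arm.read_state()['tcp_pos']);go(.5425,.3724,.0885,-11.5)"
```

```text
[0.54348383 0.37319532 0.09763713]
shift mm [-0.8  1.   9.1] turn [-0.01 -0.02 -0.03] | t 18.8 j6 2.31 F [-0.8 -0.1 -1.2] gap 0.037 grip 41.0
```

Emit:
step_arm(series=[[1,-1,1,3,0,0,0],[1,-1,1,5,0,0,0],[1,-1,1,6.5,0,0,0],[1,-1,1,7.5,0,0,0],[1,-1,1,8.2,0,0,0],[1,-1,1,8.6,0,0,0],[1,-1,1,9,0,0,0],[1,-1,1,9,0,0,0]])

```text
time_s: 19.6
tcp_pos: [0.5422, 0.3725, 0.0886]
eef_rot: [0.995, -0.1, -0.0, 0.0]
wrist_force: [-0.2, 0.0, -0.6]
finger_gap: 0.0371
grasp_force: 41.1
```

Emit:
step_arm(series=[[1,0,0,0.3,0,0,0],[1,0,0,0.6,0,0,0],[1,0,0,0.6,0,0,0]])

```text
time_s: 19.9
tcp_pos: [0.5423, 0.3725, 0.0886]
eef_rot: [0.995, -0.1, -0.0, 0.0]
wrist_force: [-2.7, -2.0, 3.7]
finger_gap: 0.0367
grasp_force: 41.6
```

Gentle contact of about 5 N. Release slowly.

Emit:
step_arm(series=[[0.55,0,0,0.3,0,0,0],[0.45,0,0,0.3,0,0,0],[0.3,0,0,0.3,0,0,0],[0,0,0,0,0,0,0],[0,0,0,0,0,0,0],[0,0,0,-20,0,0,0],[0,0,0,-60,0,0,0],[0,0,0,-105,0,0,0],[0,0,0,-130,0,0,0],[0,0,0,-130,0,0,0]])

```text
time_s: 20.9
tcp_pos: [0.5454, 0.3744, 0.2241]
eef_rot: [0.995, -0.1, 0.005, -0.003]
wrist_force: [0.3, -0.3, 0.2]
finger_gap: 0.085
grasp_force: 0.0
```

Run:
```python
from h import *
print(arm.read_state()['tcp_pos'])
c,p,d=snap('wrist','w10'); m=hsv(p)
circ('bl',c,p,m['blue'],.106,np.array([.541,.372]),.05)
go(.31,.29,.22,-11.5); go(.31,.25,.22,15)
```

```text
[0.54540171 0.37438352 0.22406112]
bl px 263.3 186.0 ell [62.4 78. ] xy [0.5565 0.3695] encl 553.9 369.2 dia 64.2
shift mm [-212.4  128.5   -0.6] turn [-0.24 -0.26 -0.03] | t 20.95 j6 2.31 F [-0.6 -1.2 -0.9] gap 0.0851 grip 0.0
shift mm [-204.4  167.7   -0.7] turn [ -0.17  -0.31 -26.53] | t 20.95 j6 2.31 F [-0.6 -1.2 -0.9] gap 0.0851 grip 0.0
```

Emit:
step_arm(series=[[0,-40,24,0,0,0,0],[0,-80,48,0,0,0,0],[0,-120,72,0,0,0,0],[0,-160,97,0,0,0,0],[0,-190,115,0,0,0,0],[0,-212,128,0,0,0,0],[0,-212,128,0,0,0,0],[0,-212,128,0,0,0,0]])

```text
time_s: 21.75
tcp_pos: [0.3082, 0.289, 0.2167]
eef_rot: [0.995, -0.1, -0.0, 0.001]
wrist_force: [0.3, 0.2, -0.7]
finger_gap: 0.0856
grasp_force: 0.0
```

Run:
```python
from h import *
print(arm.read_state()['tcp_pos'])
c,p,d=snap('wrist','w11'); m=hsv(p); n=np.array([.367,.268])
circ('ol',c,p,m['org'],.062,n,.04)
P=pts(c,d); x,y,z=P[...,0],P[...,1],P[...,2]
k=(d>0)&(np.hypot(x-n[0],y-n[1])<.03)&(z>.055)&(z<.07); q=P[k]; print(len(q),q.mean(0),cv2.minEnclosingCircle((q[:,:2]*1000).astype(np.float32)))
k=(d>0)&(np.hypot(x-.541,y-.372)<.026)&(z>.06); q=P[k]; print('blue',len(q),q.mean(0) if len(q) else '',cv2.minEnclosingCircle((q[:,:2]*1000).astype(np.float32)) if len(q) else '')
go(.37,.268,.05,-11.5)
```

```text
[0.30824142 0.28899455 0.21665171]
ol px 267.7 113.1 ell [45.7 46.6] xy [0.3689 0.269 ] encl 368.4 269.0 dia 39.3
1599 [0.36900108 0.26853909 0.06209418] ((368.684814453125, 268.6236572265625), 18.842126846313477)
blue 0  
shift mm [ 63.9   8.8 167.1] turn [ 0.02  0.   -0.02] | t 21.8 j6 2.42 F [ 0.  -0.8  0.7] gap 0.0851 grip 0.0
```

View pics/w11.png

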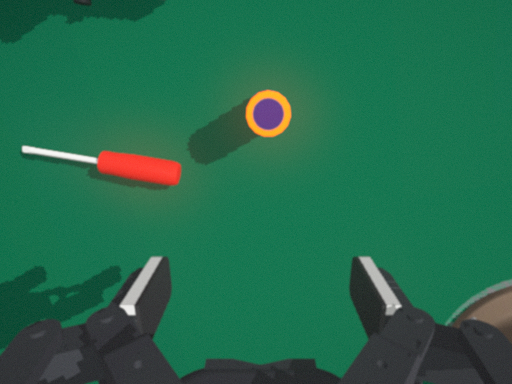

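Orange lens at (268,113), upright; the screwdriver is clear.

Emit:
step_arm(series=[[0,40,6,10,0,0,0],[0,62,8.5,45,0,0,0],[0,62,8.5,90,0,0,0],[0,62,8.5,135,0,0,0],[0,62,8.5,160,0,0,0],[0,62,8.5,168,0,0,0],[0,62,8.5,168,0,0,0],[0,62,8.5,168,0,0,0]])

```text
time_s: 22.6
tcp_pos: [0.3695, 0.2695, 0.0506]
eef_rot: [0.995, -0.101, 0.001, -0.001]
wrist_force: [0.9, -0.6, 0.6]
finger_gap: 0.0851
grasp_force: 0.0
```

Emit:
step_arm(series=[[0.3,0,0,0,0,0,0],[0.5,0,0,0,0,0,0],[0.8,0,0,0,0,0,0],[1,0,0,0,0,0,0],[1,0,0,0,0,0,0],[1,0,0,0,0,0,0]], squeeze=40)

```text
time_s: 23.2
tcp_pos: [0.3687, 0.2692, 0.0509]
eef_rot: [0.995, -0.1, 0.001, -0.0]
wrist_force: [-1.0, -0.3, 7.1]
finger_gap: 0.0373
grasp_force: 39.6
```

Emit:
step_arm(series=[[1,0,0,-15,0,0,0],[1,0,0,-50,0,0,0],[1,0,0,-95,0,0,0],[1,0,0,-140,0,0,0],[1,0,0,-165,0,0,0],[1,0,0,-165,0,0,0]])

```text
time_s: 23.8
tcp_pos: [0.3706, 0.2703, 0.2192]
eef_rot: [0.995, -0.1, 0.004, -0.003]
wrist_force: [0.8, -0.3, -1.9]
finger_gap: 0.037
grasp_force: 40.7
```

```bash
python3 -c "
from h import *
print(arm.read_state()['tcp_pos']);go(.53,-.12,.215,-11.5)"
```

```text
[0.37059723 0.27031995 0.21923033]
shift mm [234.1 350.6   3.6] turn [-0.38 -0.42 -0.02] | t 23.8 j6 2.31 F [ 0.8 -0.3 -1.9] gap 0.037 grip 40.7
```

Emit:
step_arm(series=[[1,25,37,0,0,0,0],[1,50,75,0,0,0,0],[1,76,113,0,0,0,0],[1,102,152,0,0,0,0],[1,128,191,0,0,0,0],[1,154,230,0,0,0,0],[1,180,269,0,0,0,0],[1,205,307,0,0,0,0],[1,225,338,0,0,0,0],[1,234,351,3,0,0,0]])

```text
time_s: 24.8
tcp_pos: [0.5272, -0.1249, 0.2101]
eef_rot: [0.995, -0.102, -0.001, 0.0]
wrist_force: [-0.1, 0.2, -2.0]
finger_gap: 0.0372
grasp_force: 40.9
```

Emit:
step_arm(series=[[1,0,0,0,0,0,0],[1,0,0,0,0,0,0]])

```text
time_s: 25.0
tcp_pos: [0.5256, -0.121, 0.21]
eef_rot: [0.995, -0.101, -0.002, -0.001]
wrist_force: [-0.0, 0.1, -0.8]
finger_gap: 0.0366
grasp_force: 40.9
```

Run:
```python
from h import *
print(arm.read_state()['tcp_pos'])
c,p,d=snap('wrist','w12'); m=hsv(p); n=np.array([.62,-.137])
circ('os',c,p,m['org'],.04,n,.04); cup(c,d,n)
go(.622,-.137,.17,-11.5)
```

```text
[ 0.5255616  -0.12096843  0.20995468]
os px 257.1 66.1 ell [76.3 82.2] xy [ 0.6242 -0.1392] encl 623.0 -139.0 dia 65.5
1714 ((623.1925048828125, -139.4864044189453), (65.09487915039062, 65.47688293457031), 176.4539337158203)
shift mm [97.8 -3.  40. ] turn [-0.06  0.2   0.  ] | t 25.05 j6 1.46 F [-0.6 -0.1 -1.6] gap 0.037 grip 40.9
```

View pics/w12.png

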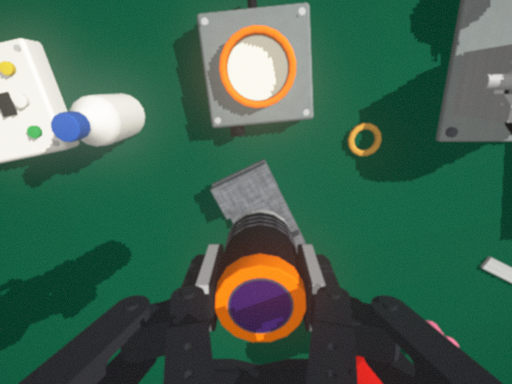

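Lens is held straight; orange cup is at (257,66), world (0.623,-0.139). The bottle at (100,120) is clear.

Emit:
step_arm(series=[[1,30,-1,5,0,0,0],[1,65,-1,10,0,0,0],[1,93,-1,25,0,0,0],[1,99,-1,45,0,0,0],[1,99,-1,75,0,0,0],[1,99,-1,100,0,0,0],[1,99,-1,114,0,0,0],[1,99,-1,120,0,0,0],[1,99,-1,123,0,0,0],[1,99,-1,123,0,0,0]])

```text
time_s: 26.05
tcp_pos: [0.6249, -0.1406, 0.0896]
eef_rot: [0.995, -0.1, 0.001, 0.0]
wrist_force: [0.7, 0.0, -1.5]
finger_gap: 0.0372
grasp_force: 40.8
```

```bash
python3 -c "
from h import *
print(arm.read_state()['tcp_pos']);go(.6232,-.1388,.0789,-11.5)"
```

```text
[ 0.62489852 -0.14062778  0.089626  ]
shift mm [-2.  -1.5 10.7] turn [ 0.   -0.08 -0.  ] | t 26.05 j6 1.48 F [ 0.7  0.  -1.5] gap 0.0372 grip 40.8
```

Emit:
step_arm(series=[[1,-2,-1.5,4,0,0,0],[1,-2,-1.5,6.5,0,0,0],[1,-2,-1.5,8,0,0,0],[1,-2,-1.5,9,0,0,0],[1,-2,-1.5,9.7,0,0,0],[1,-2,-1.5,10.3,0,0,0],[1,-2,-1.5,10.7,0,0,0],[1,-2,-1.5,10.7,0,0,0]])

```text
time_s: 26.85
tcp_pos: [0.6228, -0.1391, 0.079]
eef_rot: [0.995, -0.1, 0.0, 0.0]
wrist_force: [-2.5, 1.3, 5.9]
finger_gap: 0.0372
grasp_force: 41.3
```

Contact. Release gently and rise to a height where the top camera view stays clear.

Emit:
step_arm(series=[[0.55,0,0,0,0,0,0],[0.45,0,0,0,0,0,0],[0.3,0,0,0,0,0,0],[0,0,0,0,0,0,0],[0,0,0,0,0,0,0],[0,0,0,-20,0,0,0],[0,0,0,-60,0,0,0],[0,0,0,-105,0,0,0],[0,0,0,-150,0,0,0],[0,0,0,-150,0,0,0]])

```text
time_s: 27.85
tcp_pos: [0.6278, -0.1404, 0.2372]
eef_rot: [0.995, -0.1, 0.008, 0.002]
wrist_force: [1.7, -0.2, 1.3]
finger_gap: 0.085
grasp_force: 0.0
```

Emit:
step_arm(series=[[0,-45,0,-10,0,0,0],[0,-90,0,-20,0,0,0],[0,-135,0,-30,0,0,0],[0,-180,0,-30,0,0,0],[0,-225,0,-30,0,0,0],[0,-250,0,-30,0,0,0],[0,-250,0,-30,0,0,0]])

```text
time_s: 28.55
tcp_pos: [0.3743, -0.088, 0.2571]
eef_rot: [0.995, -0.101, -0.001, -0.0]
wrist_force: [0.2, 0.3, -0.4]
finger_gap: 0.0854
grasp_force: 0.0
```

Run:
```python
from h import *
for n in('scene','top'):
    c,p,d=snap(n,n+'9'); P=pts(c,d); x,y,z=P[...,0],P[...,1],P[...,2]
    for k,(a,b) in dict(blue=(.541,.372),orange=(.623,-.139),estop=(.641,.143),bottle=(.6,0),wheel=(.563,-.373)).items():
        q=P[(d>0)&(np.hypot(x-a,y-b)<.03)&(z>.055)&(z<.15)]; print(n,k,len(q),q.mean(0).round(3),np.percentile(q[:,2],98).round(4))
    if n=='scene': cv2.imwrite('pics/sc9.png',cv2.resize(p[90:330,90:460],None,fx=2.1,fy=2.1)[:,:,::-1])
print(arm.read_state()['time_s'])
```

```text
scene blue 300 [0.545 0.365 0.092] 0.1092
scene orange 256 [ 0.627 -0.141  0.085] 0.0934
scene estop 329 [0.645 0.138 0.085] 0.1001
scene bottle 241 [ 0.615 -0.004  0.08 ] 0.1065
scene wheel 470 [ 0.567 -0.368  0.102] 0.1172
top blue 225 [0.535 0.367 0.096] 0.1093
top orange 174 [ 0.617 -0.138  0.086] 0.093
top estop 232 [0.632 0.141 0.086] 0.0996
top bottle 164 [ 0.601 -0.001  0.08 ] 0.1075
top wheel 359 [ 0.563 -0.366  0.102] 0.1181
28.65
```

View pics/sc9.png

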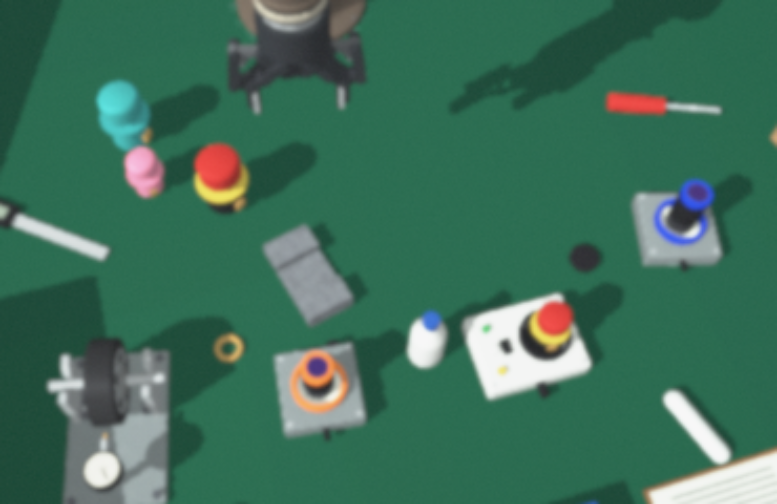

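The final view shows the wheel in its slots at (105,382), the button upright in the black cup (550,325), both lenses upright in their matching seats (690,205) and (317,378), and the bottle standing (427,340). Heights agree with this.

```bash
python3 -c "
from cell import arm
print(arm.finish_job())"
```

```text
the job is handed in; nothing more can be done
None
```

Job handed in at about 29 s: the wheel is seated midway in the run-out stand, the e-stop button is upright in the tester cup, each lens is upright in its matching seat, and the bottle is still standing.

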